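# Close the handle mould with its own half

## Robot

A 6-joint arm with a two-finger parallel gripper is mounted at the origin on a cart in front of the work surface, level with it; the furniture and walls round the work are solid. World frame = base frame: x ahead of the robot, y to its left, z up, the work surface at z = 0. Lengths are in mm, angles in rad, forces in N, time in s.
With the tool pointing down it reaches from about 300 to 775 mm from the base axis. Payload 14.6 kg.
Tool frame: the origin (TCP) lies at the very end of the fingers, on their centre line; the grasp point (between the pads) lies 19 mm behind it; z points along the fingers, y is the line along which they close (so a half turn about z gives the same grasp; the last joint's range is limited). The gripper opens to 94 mm and grips with 3 to 60 N. Pads are 16 mm wide; open, the fingers measure 119 mm over their backs; the gripper's body (75 mm by 177 mm) begins 78 mm behind the grasp point.
Start: joints at [-1.172, 0.3, 1.521, -0, 1.321, -0.067], TCP at [247.018, -491.398, 205.446] pointing down, gripper open.
Joint ranges: [-3.03, 3.03], [-0.79, 2.21], [0.23, 2.52], [-1.04, 4.18], [0, 3.07], [-2.55, 2.55]. Speed limits (rad/s): [2.22, 2.22, 2.57, 3.14, 3.14, 3.14].

## Interface

Orientations are given as [roll, pitch, yaw] about the fixed x, y, z axes, in that order (R = Rz(yaw) Ry(pitch) Rx(roll)).
In Python, from cell import manip gives the robot as it stands.
- The arm moves only by the tool servo_tool, never from a script. Its argument "rows" is a list of rows, each a list of 7 numbers: the turn, a rotation vector about the world's x, y, z in degrees, then the shift along the world's x, y, z in mm, then the closure, from 0 (fully open) to 1 (shut). In form: [[rx, ry, rz, dx, dy, dz, fingers], ...]. A call has 1 to 20 rows; each row shifts and turns the commanded pose from where the row before left it; what a row does not reach is not made up. A row lasts 1/8 s, in which the tool goes at most 62.5 mm and 10.7 degrees, less where a joint would pass 70% of its speed; a pose out of reach is approached as far as the arm can. A call with a gripper value outside its range is refused whole. The fingers move at their own pace and stop on an object; "grip_force" is the grip in N (left out, the last holds). Time passes only in rows, so rows that do not move let the fingers close. It gives the time, the measured TCP pose, the force, the opening and the grip force at its end, in the units of the state.
- manip.read_state(): the state, without advancing time (a new reading comes with each control period).
- manip.camera(name): name is "scene" or "side" or "wrist"; returns the picture (480x640x3 uint8, red, green, blue); there is no depth.
- manip.camera_info(name): a dict with "fx", "fy", "cx", "cy" (pixels), "position" and "rotation" of the camera in the world; the wrist camera has in their place "T_tool_cam" (4x4, takes a point from camera to tool coordinates, whose origin is the TCP and whose axes are the flange's). Camera axes: x right, y down, z forward; pixel columns grow to the right and rows downward; lengths in mm; the calibration is good to about 2 mm. A picture is of the moment at which its call begins: read the wrist's pose just before it. camera_info takes no time and is no camera call.
- manip.sign_off(): hands the job in; it is judged then, once.
The state is a dict: "clock": time; "joints": joint angles; "qd": joint speeds; "effort": joint torques, N m; "eef_pos": TCP position; "eef_rot": TCP orientation; "wrist_force": force on the tool from outside, world axes, zero at the start; "moment": the same for the moment, N m; "finger_gap": finger opening in mm; "finger_force": force on a finger pad.
Only numpy, scipy, OpenCV 4.12 (cv2) and the standard library are available. Lean on these libraries where they do the work, as an engineer would, in place of code of your own. Each camera call takes 0.05 s, during which the arm holds its last target. There are 200 camera calls.

## Task

The lower half of a mug-handle mould lies on the bench with its keys up, but an upper half that is too small has been put on it and rides on the keys. Take that one off and lay it flat on the bench. Then pick out, from the three look-alike upper halves lying to the left, the one that has the lower half's length and width, and close the mould with it, cut-corner end over cut-corner end, so that it drops over the keys and sits fully down and flush all round. Leave the lower half where it lies, and do not disturb the two halves you do not need or the two unfired cups.

Things in the scene. Friction and masses are not known exactly. Their poses are not given: they have to be found in the camera images.
- lower_half: plaster lower half, 116 long (x) by 56 wide (y) by 30 mm high, loose, 0.32 kg. Origin: centre of its underside; z up. +x is its pouring end: corners cut at a slant, half-funnel notch. Four domed keys 6 mm high, 14 mm across, on top at x=+34, y=+/-18 and x=-43, y=+/-10 mm; they fit the 17 mm sockets of its own upper half, one way round only.
- lower_half_gate (a point): middle of the lower half's pouring end, at parting-face height: (58, 0, 30) mm in its frame
- upper_a: wrong half that starts on the lower half's keys, underside 36 mm above the bench, 0.12 kg: small plaster upper half, 94 long (x) by 46 wide (y) by 28 mm thick, parting face with four sockets down, plain back up. Origin: centre of the underside; z up. The +x end is the pouring end: corners cut at a slant, half-funnel notch; the -x end is square.
- upper_b: one of the three on the bench, 0.17 kg: middle-sized plaster upper half, 116 long (x) by 56 wide (y) by 28 mm thick, parting face with four sockets down, plain back up. Origin: centre of the underside; z up. The +x end is the pouring end: corners cut at a slant, half-funnel notch; the -x end is square.
- upper_b_gate (a point): middle of upper_b's pouring end, on its parting face: (58, 0, 0) mm in its frame
- upper_c: one of the three on the bench, 0.12 kg: small plaster upper half, 94 long (x) by 46 wide (y) by 28 mm thick, parting face with four sockets down, plain back up. Origin: centre of the underside; z up. The +x end is the pouring end: corners cut at a slant, half-funnel notch; the -x end is square.
- upper_d: one of the three on the bench, 0.24 kg: large plaster upper half, 138 long (x) by 66 wide (y) by 28 mm thick, parting face with four sockets down, plain back up. Origin: centre of the underside; z up. The +x end is the pouring end: corners cut at a slant, half-funnel notch; the -x end is square.
- cup_one: unfired clay cup, 69 mm across, 68 mm high, standing behind the work; origin at the centre of its foot
- cup_two: unfired clay cup, 66 mm across, 65 mm high, standing behind the work; origin at the centre of its foot

How it is judged (in metres and radians):
At the end, for the whole second after the job is handed in: upper_b lies on the lower half, cut ends together: centres and pouring ends within 5 mm from above, faces within 2.5 mm and 0.04 rad; the lower half is within 30 mm of its start; upper_a lies flat on the bench, either face down; both upper halves at rest (z of upper_b in the frame of lower_half between 0.027 and 0.0325 m and angle between the z axis of upper_b and the z axis of lower_half, either way round below 0.04 rad and angle between upper_b's own z axis and vertical below 0.1 rad and horizontal distance between upper_b and lower_half below 0.005 m and horizontal distance between upper_b_gate and lower_half_gate below 0.005 m and distance of lower_half from where it was at the start of the episode below 0.03 m and ((height (world z) of upper_a below 0.006 m and angle between upper_a's own z axis and vertical below 0.08 rad) or (height (world z) of upper_a below 0.034 m and angle between upper_a's own z axis and vertical above 3.06 rad)) and linear speed of each of upper_b, upper_a below 0.02 m/s); the robot touches nothing.
It fails at once if one of the two halves not needed (upper_c, upper_d) is moved more than 20 mm (distance of any of upper_c, upper_d from where it was at the start of the episode above 0.02 m).
It fails at once if a cup is moved more than 20 mm or tipped (distance of any of cup_one, cup_two from where it was at the start of the episode above 0.02 m or angle between any of cup_one, cup_two's own z axis and vertical above 0.3 rad).
It also fails if it takes over 48 s, if anything falls off the work surface, if the arm or the gripper's body presses on something with over 40 N, if the wrist force passes 120 N, or if a joint passes its speed limit or range.

## Working session

There is one attempt and no reset: what is moved stays moved. The work goes in short steps, Python scripts to look and compute and a tool call to move; the robot and the scene stay as the last step left them, time stands still between calls to the robot, and variables do not carry over. Pictures are saved under pics/ and viewed, at most 10 in all, crops included, and the job is handed in when it is done.

Besides the shell and the picture viewer there is one more tool, called after "Request:" by a JSON object that holds its "op" and its "data", one argument or row to a line. servo_tool: Moves the arm, as the interface text tells. Its arguments: {"type":"object","properties":{"rows":{"type":"array","items":{"type":"array","items":{"type":"number"}}},"grip_force":{"type":"number"}},"required":["rows"]}

```bash
mkdir -p pics
python3 - <<'E'
from cell import manip
import cv2,numpy as np
np.set_printoptions(precision=4,suppress=True)
for n in ("scene","side"):
    im=manip.camera(n); cv2.imwrite(f"pics/{n}0.png",im[:,:,::-1])
for n in ("scene","side","wrist"): print(n,manip.camera_info(n))
print(manip.read_state())
E
```

```text
scene {'fx': 532.8313929949777, 'fy': 532.8313929949777, 'cx': 326.5209709987312, 'cy': 246.3403298029963, 'position': array([ 156.883 , 1058.7247,  674.6517]), 'rotation': array([-2.1215,  0.0193, -2.7191])}
side {'fx': 565.0240715997098, 'fy': 565.0240715997098, 'cx': 330.76713277430576, 'cy': 226.54189933333464, 'position': array([ 523.2927, -746.3351,  621.049 ]), 'rotation': array([-2.1507,  0.0227, -0.0848])}
wrist {'fx': 345.09765097971047, 'fy': 345.09765097971047, 'cx': 312.4930069144906, 'cy': 234.8881357703773, 'T_tool_cam': array([[  -0.0008,   -0.9662,   -0.2578,   74.2008],
       [   1.    ,   -0.0008,   -0.    ,   -0.3795],
       [  -0.0002,   -0.2578,    0.9662, -180.3843],
       [   0.    ,    0.    ,    0.    ,    1.    ]])}
{'clock': 0.1, 'joints': array([-1.1716,  0.3004,  1.5215, -0.    ,  1.3207, -0.0666]), 'qd': array([-0.0003, -0.001 , -0.0014,  0.0004, -0.0022,  0.0005]), 'effort': array([  0.0017, -53.2646, -35.3282,   0.071 ,   0.0235,  -0.0001]), 'eef_pos': array([ 246.938 , -491.1887,  204.9595]), 'eef_rot': array([-3.1406, -0.0001,  0.4658]), 'wrist_force': array([0.4458, 0.0297, 0.3559]), 'moment': array([ 0.0241, -0.0334, -0.0071]), 'finger_force': 0.0, 'finger_gap': 93.71528415182789}
```

View pics/scene0.png

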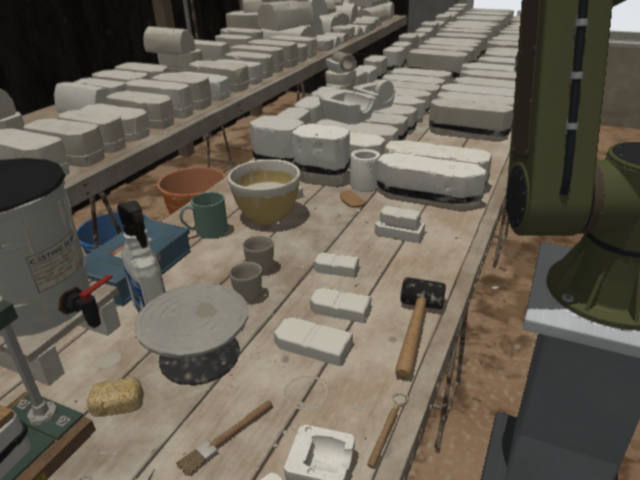

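View pics/side0.png

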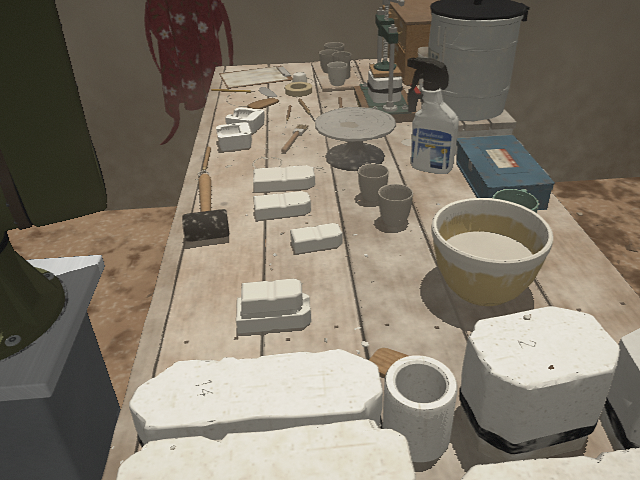

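The scene camera shows the stack at about (400,222). The three halves are at (337,264) small, (340,303) middle and (313,340) large, and the cups at (258,252) and (246,280). The side camera shows the stack at (273,305) and the halves at (316,237), (282,205) and (283,179). Next I'll cast these pixels to rough positions.

```bash
cat > h.py <<'E'
import numpy as np,cv2
from cell import manip
from scipy.spatial.transform import Rotation as R
np.set_printoptions(precision=1,suppress=True)
def cam(n,st=None):
    i=manip.camera_info(n)
    if n=="wrist":
        T=np.eye(4);T[:3,:3]=R.from_euler('xyz',st['eef_rot']).as_matrix();T[:3,3]=st['eef_pos']
        T=T@np.array(i['T_tool_cam']);return i,T[:3,:3],T[:3,3]
    return i,R.from_euler('xyz',i['rotation']).as_matrix(),np.array(i['position'])
def cast(c,uv,z):
    i,M,p=c; uv=np.asarray(uv,float).reshape(-1,2)
    d=np.c_[(uv[:,0]-i['cx'])/i['fx'],(uv[:,1]-i['cy'])/i['fy'],np.ones(len(uv))]@M.T
    return p+d*((z-p[2])/d[:,2])[:,None]
E
python3 - <<'E'
from h import *
s=cam("side");c=cam("scene")
print("side stack,small,mid,large tops",cast(s,[[271,293]],64),cast(s,[[314,231],[282,198],[283,172]],28))
print("scene",cast(c,[[400,213]],64),cast(c,[[337,259],[340,297],[313,333]],28))
print("cups base",cast(s,[[373,203],[395,228]],0))
im=cv2.imread("pics/side0.png")[155:345,220:420]
cv2.imwrite("pics/sidecrop.png",cv2.resize(im,None,fx=3.1,fy=3.1,interpolation=cv2.INTER_CUBIC))
E
```

```text
side stack,small,mid,large tops [[476.1 -71.9  64. ]] [[553.7 145.5  28. ]
 [494.8 277.4  28. ]
 [498.5 393.7  28. ]]
scene [[474.  -52.4  64. ]] [[556.4 143.6  28. ]
 [495.4 270.1  28. ]
 [498.5 389.9  28. ]]
cups base [[687.  280.5   0. ]
 [716.1 179.3   0. ]]
```

View pics/sidecrop.png

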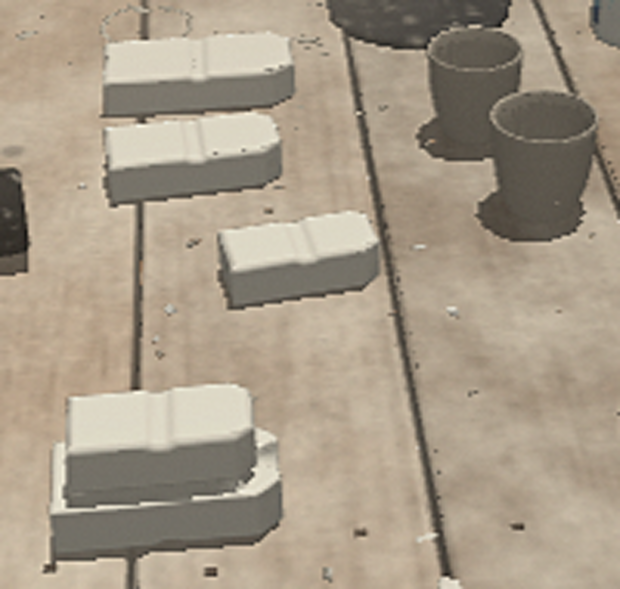

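Request:
{"op": "servo_tool", "data": {
  "rows": [
    [0,0,-2.6,22,42,3,0],
    [0,0,-2.6,22,42,3,0],
    [0,0,-2.6,22,42,3,0],
    [0,0,-2.6,22,42,3,0],
    [0,0,-2.6,22,42,3,0],
    [0,0,-2.6,22,42,3,0],
    [0,0,-2.6,22,42,3,0],
    [0,0,-2.6,22,42,3,0],
    [0,0,-2.6,22,42,3,0],
    [0,0,-2.6,22,42,3,0],
    [0,0,0,8,10,0,0],
    [0,0,0,0,0,0,0]
  ]
}}

```text
clock: 1.6
eef_pos: [475.0, -61.4, 235.0]
eef_rot: [-3.142, 0.001, 0.014]
wrist_force: [-0.4, -0.6, 0.0]
finger_gap: 94.4
finger_force: 0.0
```

Run:
```python
from h import *
import json
st=manip.read_state(); im=manip.camera("wrist")[:,:,::-1]
print(st['clock'],st['eef_pos'],st['eef_rot'],st['joints'])
cv2.imwrite("pics/w1.png",im)
json.dump({k:list(map(float,st[k])) for k in('eef_pos','eef_rot')},open('w1.json','w'))
```

```text
1.6 [475.  -61.4 235. ] [-3.1  0.   0. ] [-0.2  0.1  1.7 -0.   1.4  1.4]
```

View pics/w1.png

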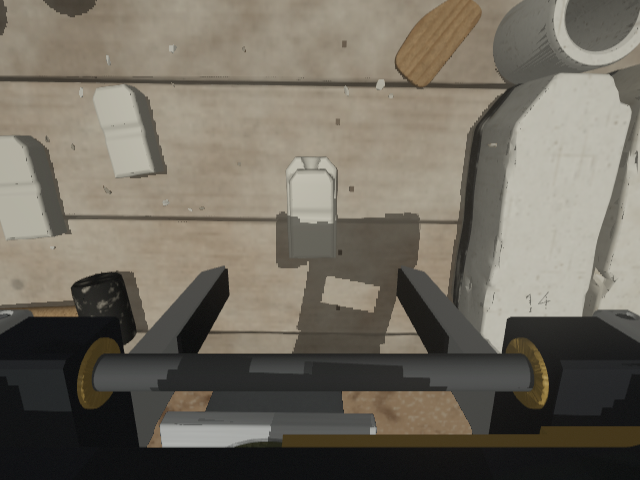

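The wrist picture shows the stack at the centre: lower half u 287–338, v 157–260, and upper_a inside it. The cut ends point up the picture, which is +x. The bench beyond them is free. I'll measure it.

Run:
```python
from h import *
import json
st=json.load(open('w1.json'));c=cam("wrist",st)
im=cv2.imread("pics/w1.png");g=cv2.cvtColor(im,cv2.COLOR_BGR2GRAY).astype(int)
for v in (185,200,208): print(v,g[v,280:345])
hsv=cv2.cvtColor(im,cv2.COLOR_BGR2HSV)
m=((hsv[...,1]<45)&(hsv[...,2]>150)).astype(np.uint8)*255
for cn in cv2.findContours(m,cv2.RETR_EXTERNAL,cv2.CHAIN_APPROX_SIMPLE)[0]:
    if cv2.contourArea(cn)>1200 and cn[:,0,1].min()<300: print(cv2.contourArea(cn),cv2.minAreaRect(cn),cv2.boundingRect(cn))
big=cv2.resize(im[145:275,265:360],None,fx=5,fy=4.6,interpolation=cv2.INTER_CUBIC)
cv2.imwrite("pics/w1c.png",big)
```

```text
185 [157 158 158 159 159 158 128 162 179 141 157 170 184 185 185 185 184 185
 185 185 184 184 184 184 184 184 184 184 184 184 183 183 184 183 184 183
 183 183 183 183 183 183 183 182 182 182 182 183 182 182 179 162 145  99
 101 155  84  86 148 149 149 151 150 150 148]
200 [153 153 153 154 154 154 153 144 172 156 150 165 172 184 184 183 183 184
 183 183 183 183 182 183 182 182 183 183 183 183 182 182 182 182 182 182
 182 182 181 181 182 181 181 181 181 181 181 181 181 181 178 164 151 107
  99  97  86 153 154 155 156 155 155 154 153]
208 [156 156 156 157 157 156 156 135 167 164 141 159 166 172 172 172 172 172
 172 173 172 172 172 172 172 172 172 172 172 172 173 172 172 173 172 172
 172 173 173 172 172 172 172 172 172 172 172 172 172 172 170 157 145 109
 100  97  85 153 153 155 155 154 154 154 153]
6225.5 ((42.589656829833984, 221.52413940429688), (177.3021240234375, 87.19776153564453), 41.6335334777832) (0, 136, 128, 138)
3722.5 ((616.0, 220.0), (190.0, 46.0), 90.0) (593, 125, 47, 191)
5635.5 ((288.9893798828125, 164.34481811523438), (94.24556732177734, 113.76640319824219), 4.205357074
[... 188 characters left out ...]
5559387207031), (86.97811126708984, 168.1826934814453), 60.368465423583984) (142, 86, 172, 90)
7881.5 ((99.80902099609375, 156.49786376953125), (135.5906524658203, 96.67840576171875), 76.60750579833984) (50, 84, 103, 131)
24686.5 ((549.8627319335938, 212.59840393066406), (110.58976745605469, 295.486328125), 13.781597137451172) (481, 73, 150, 280)
1571.5 ((594.9227294921875, 35.236045837402344), (89.51099395751953, 59.42797088623047), 10.23480224609375) (554, 0, 86, 65)
6159.0 ((324.5, 37.99999237060547), (75.99998474121094, 168.99996948242188), 90.0) (240, 0, 170, 77)
3151.5 ((170.4134063720703, 20.743125915527344), (69.28203582763672, 102.06187438964844), 46.16913986206055) (132, 0, 98, 75)
```

View pics/w1c.png

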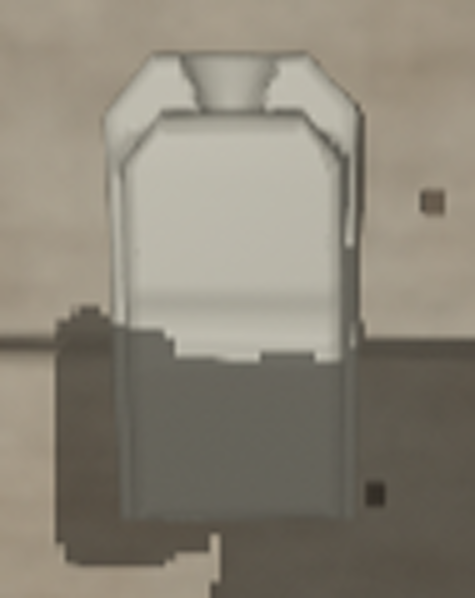

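Run:
```python
from h import *
import json
st=json.load(open('w1.json'));c=cam("wrist",st)
f=lambda a:np.array(a)/[5,4.6]+[265,145]
a=cast(c,f([[131,180],[340,180],[131,500],[340,500],[235,118],[235,515]]),64)[:,:2];print("a top",a, "centre",(a[4]+a[5])/2)
l=cast(c,f([[106,120],[362,120],[234,53],[122,500],[355,500]]),30)[:,:2];print("low",l)
print("ends: mallet",cast(c,[[130,300],[122,270]],30),"mould right",cast(c,[[470,130],[455,300]],90),"spoon",cast(c,[[400,80]],10))
```

```text
a top [[508.2 -39.3]
 [508.7 -81.7]
 [434.1 -39. ]
 [434.6 -83.7]
 [521.9 -60.2]
 [430.7 -61.3]] centre [476.3 -60.8]
low [[518.5 -31.8]
 [519.2 -88.2]
 [534.5 -59.8]
 [422.9 -34.9]
 [423.6 -89.6]]
ends: mallet [[361.3 159.3  30. ]
 [400.1 164.   30. ]] mould right [[ 562.  -202.4   90. ]
 [ 394.7 -208.8   90. ]] spoon [[ 616.  -154.5   10. ]]
```

Request:
{"op": "servo_tool", "data": {
  "rows": [
    [0,0,0,1,0,-40,0],
    [0,0,0,0,0,-50,0],
    [0,0,0,0,0,-50,0],
    [0,0,0,0,0,-35,0],
    [0,0,0,0,0,-18,0],
    [0,0,0,0,0,0,0],
    [0,0,0,0,0,0,1],
    [0,0,0,0,0,0,1],
    [0,0,0,0,0,0,1],
    [0,0,0,0,0,0,1],
    [0,0,0,0,0,0,1],
    [0,0,0,0,0,0,1]
  ],
  "grip_force": 20
}}

```text
clock: 3.15
eef_pos: [476.1, -61.4, 42.5]
eef_rot: [-3.142, -0.0, 0.012]
wrist_force: [-0.8, 0.2, 2.8]
finger_gap: 45.9
finger_force: 20.0
```

Request:
{"op": "servo_tool", "data": {
  "rows": [
    [0,0,0,0,0,8,1],
    [0,0,0,0,0,20,1],
    [0,0,0,0,0,22,1],
    [0,0,0,30,2,0,1],
    [0,0,0,40,3,0,1],
    [0,0,0,40,3,0,1],
    [0,0,0,20,2,0,1],
    [0,0,0,0,0,-20,1],
    [0,0,0,0,0,-30,1],
    [0,0,0,0,0,-20,1],
    [0,0,0,0,0,-10,1],
    [0,0,0,0,0,-4,1],
    [0,0,0,0,0,-1,1],
    [0,0,0,0,0,0,1]
  ]
}}

```text
clock: 4.9
eef_pos: [606.4, -51.5, 8.1]
eef_rot: [3.141, -0.001, 0.012]
wrist_force: [0.1, 0.1, -1.8]
finger_gap: 46.0
finger_force: 20.0
```

Request:
{"op": "servo_tool", "data": {
  "rows": [
    [0,0,0,0,0,-1,1],
    [0,0,0,0,0,0,0.6],
    [0,0,0,0,0,0,0.3],
    [0,0,0,0,0,0,0],
    [0,0,0,0,0,0,0],
    [0,0,0,0,0,15,0],
    [0,0,0,0,0,45,0],
    [0,0,0,-10,0,50,0],
    [0,0,0,-40,-2,45,0],
    [0,0,0,-40,-2,33,0],
    [0,0,0,-25,-4,0,0],
    [0,0,0,0,0,0,0],
    [0,0,0,0,0,0,0]
  ]
}}

```text
clock: 6.52
eef_pos: [491.6, -59.4, 194.8]
eef_rot: [3.142, -0.001, 0.012]
wrist_force: [0.5, 0.6, -0.1]
finger_gap: 93.8
finger_force: 0.0
```

Run:
```python
from h import *
import json
st=manip.read_state(); im=manip.camera("wrist")[:,:,::-1]
print(st['clock'],st['eef_pos'],st['eef_rot'])
cv2.imwrite("pics/w2.png",im)
json.dump({k:list(map(float,st[k])) for k in('eef_pos','eef_rot')},open('w2.json','w'))
cv2.imwrite("pics/w2c.png",cv2.resize(im[60:290,250:370],None,fx=5,fy=2.6,interpolation=cv2.INTER_CUBIC))
```

```text
6.525 [491.6 -59.4 194.8] [ 3.1 -0.   0. ]
```

View pics/w2c.png

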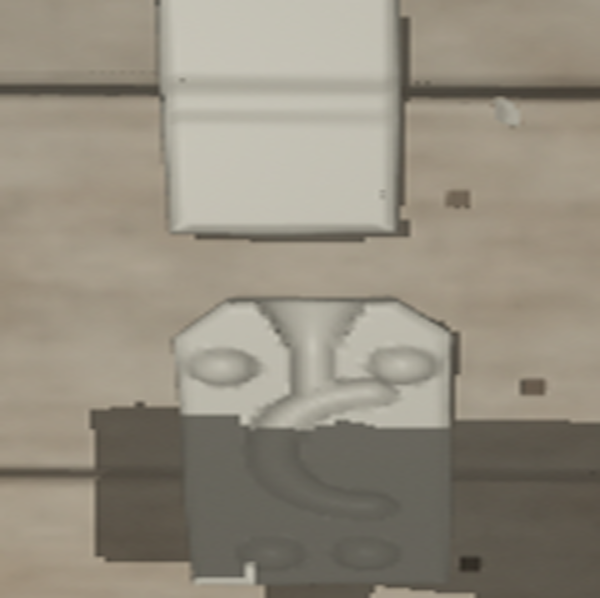

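The crop shows upper_a flat beyond the lower half. The lower half is bare, with keys at crop (222,366), (402,364), (271,553) and (367,553), and its outline corners are visible. I'll fit its pose to these points and check the sizes.

```bash
cat >> h.py <<'E'
def rigid(P,Q):
    "planar pose taking model P to world Q"
    a=P-P.mean(0);b=Q-Q.mean(0)
    t=np.arctan2((a[:,0]*b[:,1]-a[:,1]*b[:,0]).sum(),(a*b).sum())
    M=np.array([[np.cos(t),-np.sin(t)],[np.sin(t),np.cos(t)]])
    o=Q.mean(0)-M@P.mean(0); return o,t,Q-(P@M.T+o)
E
python3 - <<'E'
from h import *
import json
st=json.load(open('w2.json'));c=cam("wrist",st)
f=lambda a:np.array(a)/[5,2.6]+[250,60]-.4
k=cast(c,f([[222,366],[402,364],[271,553],[367,553]]),33)[:,:2]
o,t,r=rigid(np.array([[34,18],[34,-18],[-43,10],[-43,-10.]]),k);print("keys",o,np.degrees(t),r.ravel())
e=cast(c,f([[175,343],[455,333],[230,299],[398,299],[193,583],[443,583]]),30)[:,:2];print("corners",e)
print("front mid",(e[2]+e[3])/2,"rear mid",(e[4]+e[5])/2)
g=cv2.cvtColor(cv2.imread("pics/w2.png"),cv2.COLOR_BGR2GRAY).astype(float)
g=cv2.GaussianBlur(g,(3,3),0)
# side edges, row wise strongest gradient
d=np.diff(g,axis=1)
for v in range(195,284,8):
    L=280+np.argmax(abs(d[v,280:295]));Rr=332+np.argmax(abs(d[v,332:345]))
    q=cast(c,[[L+.5,v],[Rr+.5,v]],30);print(v,L,Rr,q[:,:2].ravel())
E
```

```text
keys [476.6 -59.7] 1.7018385369476337 [-0.   0.   0.1  0.   0.2  0.1 -0.2 -0.2]
corners [[518.4 -31.1]
 [522.8 -87.1]
 [535.3 -42.1]
 [535.6 -75.4]
 [419.  -34. ]
 [419.5 -87.8]]
front mid [535.4 -58.8] rear mid [419.3 -60.9]
195 285 339 [514.9 -32.  515.5 -86.2]
203 289 339 [506.8 -35.9 507.4 -86.5]
211 286 338 [498.6 -32.8 499.1 -85.7]
219 285 338 [490.2 -31.8 490.8 -86. ]
227 286 339 [481.8 -32.7 482.4 -87.2]
235 286 339 [473.3 -32.6 473.9 -87.5]
243 286 339 [464.7 -32.6 465.3 -87.8]
251 286 339 [456.  -32.5 456.6 -88.1]
259 287 339 [447.1 -33.5 447.7 -88.3]
267 287 339 [438.2 -33.4 438.8 -88.6]
275 288 341 [429.1 -34.4 429.7 -91. ]
283 288 338 [419.9 -34.3 420.5 -88.1]
```

Request:
{"op": "servo_tool", "data": {
  "rows": [
    [0,0,0,2,36,0,0],
    [0,0,0,2,42,0,0],
    [0,0,0,2,42,0,0],
    [0,0,0,3,42,0,0],
    [0,0,0,2,42,0,0],
    [0,0,0,2,42,0,0],
    [0,0,0,2,42,0,0],
    [0,0,0,0,42,0,0],
    [0,0,0,0,0,0,0],
    [0,0,0,0,0,0,0]
  ]
}}

```text
clock: 7.82
eef_pos: [506.1, 270.5, 193.8]
eef_rot: [3.141, 0.001, 0.012]
wrist_force: [0.1, -0.1, -1.3]
finger_gap: 94.0
finger_force: 0.0
```

Run:
```python
from h import *
import json
st=manip.read_state(); im=manip.camera("wrist")[:,:,::-1]
print(st['clock'],st['eef_pos'],st['eef_rot'],st['joints'])
cv2.imwrite("pics/w3.png",im)
json.dump({k:list(map(float,st[k])) for k in('eef_pos','eef_rot')},open('w3.json','w'))
cv2.imwrite("pics/w3c.png",cv2.resize(im[90:330,150:410],None,fx=3,fy=2.5,interpolation=cv2.INTER_CUBIC))
```

```text
7.825 [506.1 270.5 193.8] [3.1 0.  0. ] [ 0.4  0.4  1.5 -0.   1.3  2. ]
```

View pics/w3c.png

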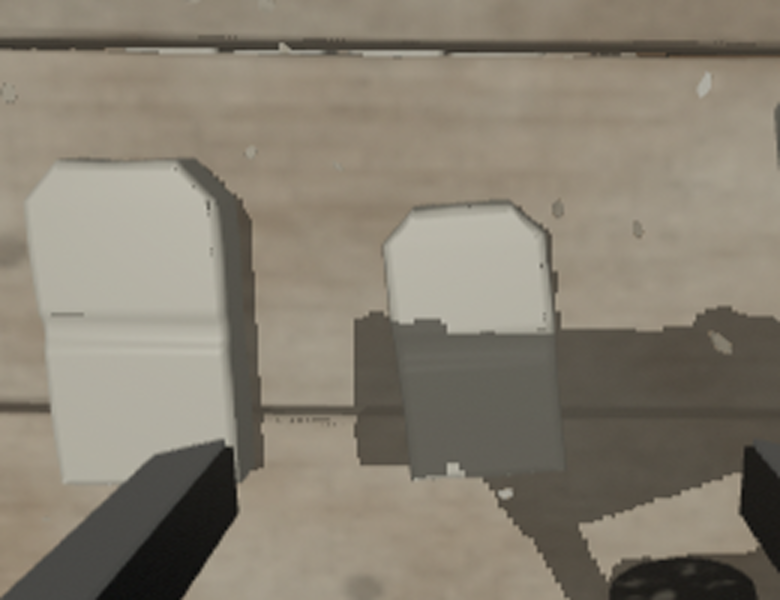

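Large half is at the left of the crop, and its right edge is at about u 232. The middle half is at u 385–562, v 205–478, with its cut end up. That leaves room between them for a finger. Next I'll measure the middle half's pose.

Run:
```python
from h import *
import json
st=json.load(open('w3.json'));c=cam("wrist",st)
f=lambda a:np.array(a)/[3,2.5]+[150,90]-.4
e=cast(c,f([[385,243],[550,237],[413,208],[512,201],[411,478],[562,470]]),26)[:,:2];print("corners",e)
F=(e[2]+e[3])/2;B=(e[4]+e[5])/2;print("front",F,"rear",B,"len",np.linalg.norm(F-B),"mid",(F+B)/2,"yaw",np.degrees(np.arctan2(*(F-B)[::-1])))
print("large right edge",cast(c,f([[218,200],[238,470]]),26)[:,:2])
g=cv2.GaussianBlur(cv2.cvtColor(cv2.imread("pics/w3.png"),cv2.COLOR_BGR2GRAY).astype(float),(3,3),0)
d=abs(np.diff(g,axis=1));Ls=[];Rs=[]
for v in range(192,276,4):
    L=274+np.argmax(d[v,274:290]);r=328+np.argmax(d[v,328:342])
    Ls.append(cast(c,[[L+.5,v]],26)[0,:2]);Rs.append(cast(c,[[r+.5,v]],26)[0,:2]);print(v,L,r,end='; ')
for E in (Ls,Rs):
    E=np.array(E);p=np.polyfit(E[:,0],E[:,1],1)
    for _ in range(3):
        k=abs(E[:,1]-np.polyval(p,E[:,0]))<1.5;p=np.polyfit(E[k,0],E[k,1],1)
    print("\nslope deg",np.degrees(np.arctan(p[0])),"y at x=490",np.polyval(p,490),k.sum())
```

```text
corners [[536.9 305.6]
 [540.  250.3]
 [550.9 296.1]
 [554.1 263.3]
 [435.4 297.7]
 [439.7 243.3]]
front [552.5 279.7] rear [437.6 270.5] len 115.29210574111784 mid [495.  275.1] yaw 4.580553093922862
large right edge [[553.3 360.7]
 [438.4 359.9]]
192 278 331; 196 279 333; 200 279 332; 204 279 332; 208 280 332; 212 280 332; 216 280 336; 220 282 336; 224 280 333; 228 281 334; 232 282 334; 236 282 334; 240 283 334; 244 283 334; 248 284 335; 252 284 335; 256 284 336; 260 285 335; 264 285 336; 268 286 336; 272 286 337; 
slope deg 4.8308918949902795 y at x=490 301.51837156129 21

slope deg 5.0643132023103705 y at x=490 247.43891981981818 19
```

Request:
{"op": "servo_tool", "data": {
  "rows": [
    [0,0,2.1,-5,2,-30,0],
    [0,0,2.1,-6,2.5,-40,0],
    [0,0,0,0,0,-45,0],
    [0,0,0,0,0,-40,0],
    [0,0,0,0,0,-20,0],
    [0,0,0,0,0,-10,0],
    [0,0,0,0,0,0,0],
    [0,0,0,0,0,0,0.3],
    [0,0,0,0,0,0,1],
    [0,0,0,0,0,0,1],
    [0,0,0,0,0,0,1],
    [0,0,0,0,0,0,1],
    [0,0,0,0,0,0,1]
  ],
  "grip_force": 25
}}

```text
clock: 9.5
eef_pos: [495.1, 275.2, 9.6]
eef_rot: [-3.142, -0.0, 0.085]
wrist_force: [-1.3, -1.2, 3.3]
finger_gap: 56.0
finger_force: 25.0
```

Request:
{"op": "servo_tool", "data": {
  "rows": [
    [0,0,0,0,0,10,1],
    [0,0,0,0,0,30,1],
    [0,0,0,0,0,35,1],
    [0,0,-0.4,-1,-20,10,1],
    [0,0,-0.4,-2,-40,0,1],
    [0,0,-0.4,-3,-40,0,1],
    [0,0,-0.4,-2,-40,0,1],
    [0,0,-0.4,-2,-40,0,1],
    [0,0,-0.4,-2,-40,0,1],
    [0,0,-0.4,-2,-40,0,1],
    [0,0,-0.4,-2,-40,0,1],
    [0,0,0,-2,-25,0,1],
    [0,0,0,-2,-10,-10,1],
    [0,0,0,0,0,-20,1],
    [0,0,0,0,0,0,1],
    [0,0,0,0,0,0,1]
  ]
}}

```text
clock: 11.5
eef_pos: [474.9, -59.6, 64.6]
eef_rot: [-3.142, 0.0, 0.03]
wrist_force: [0.8, -0.0, -1.5]
finger_gap: 55.7
finger_force: 25.0
```

Run:
```python
from h import *
st=manip.read_state();print(st['clock'],st['eef_pos'],np.degrees(st['eef_rot']),st['wrist_force'])
a=manip.camera("wrist")[:,:,::-1]
cv2.imwrite("pics/w4.png",a)
```

```text
11.5 [474.9 -59.6  64.6] [-180.     0.     1.7] [ 0.8 -0.  -1.5]
```

View pics/w4.png

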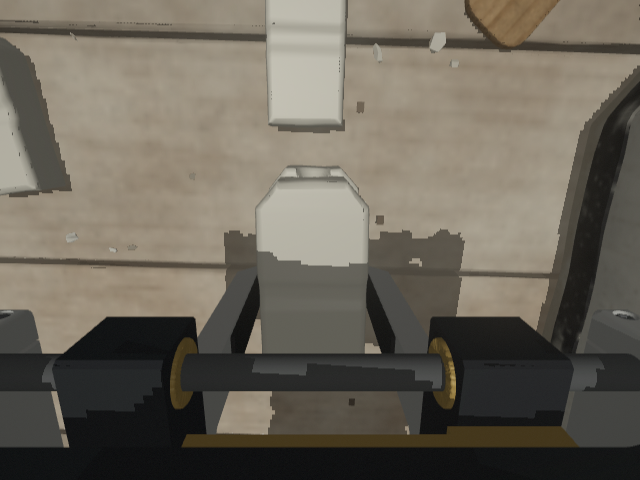

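Upper_b is held level above the lower half, with its front edge at v≈178 and the lower half's front edge at v≈166, centred laterally. I'll compare the two front edges.

Run:
```python
from h import *
st=manip.read_state();c=cam("wrist",st);z=st['eef_pos'][2]-9.2
print("b front top",cast(c,[[292,178],[340,178]],z+27),"side corners",cast(c,[[257,208],[369,208]],z+27))
print("low front",cast(c,[[288,166],[340,166]],30))
g=cv2.cvtColor(cv2.imread("pics/w4.png"),cv2.COLOR_BGR2GRAY)
print(g[158:190,296],g[158:190,335])
```

```text
b front top [[533.1 -48.2  82.6]
 [533.7 -70.7  82.6]] side corners [[518.4 -31.7  82.6]
 [519.9 -85.2  82.6]]
low front [[535.1 -42.8  30. ]
 [536.  -74.6  30. ]]
[152 153 152 151 150 149 140 114  99 108 102  92 106 113 125 147 157 176
 175 134 101 104 115 131 147 157 162 165 167 170 172 182] [153 152 151 150 150 148 146 132 108 100 116 150 168 176 185 187 186 174
 132 100 101 103 114 107 135 156 161 164 166 169 173 181]
```

Request:
{"op": "servo_tool", "data": {
  "rows": [
    [0,0,0,1.9,0,-8,1],
    [0,0,0,0,0,-8,1],
    [0,0,0,0,0,-3,1],
    [0,0,0,0,0,-2,1],
    [0,0,0,0,0,-1,1],
    [0,0,0,0,0,-1,1],
    [0,0,0,0,0,0,1]
  ]
}}

```text
clock: 12.42
eef_pos: [476.9, -59.9, 41.5]
eef_rot: [3.142, -0.0, 0.029]
wrist_force: [0.4, -0.4, -1.3]
finger_gap: 55.8
finger_force: 25.0
```

Request:
{"op": "servo_tool", "data": {
  "rows": [
    [0,0,0,0,0,-1,1],
    [0,0,0,0,0,-0.7,1],
    [0,0,0,0,0,0,1],
    [0,0,0,0,0,0,1]
  ]
}}

```text
clock: 12.92
eef_pos: [476.9, -59.9, 39.8]
eef_rot: [-3.142, -0.0, 0.029]
wrist_force: [-0.3, 0.4, -2.6]
finger_gap: 55.4
finger_force: 25.0
```

Essentially down with no side force. Release, and rise gently.

Request:
{"op": "servo_tool", "data": {
  "rows": [
    [0,0,0,0,0,-0.4,1],
    [0,0,0,0,0,0,0.7],
    [0,0,0,0,0,0,0.35],
    [0,0,0,0,0,0,0],
    [0,0,0,0,0,0,0],
    [0,0,0,0,0,15,0],
    [0,0,0,0,0,40,0],
    [0,0,0,0,0,50,0],
    [0,0,0,7,0,50,0],
    [0,0,0,8,0,0,0],
    [0,0,0,0,0,0,0]
  ]
}}

```text
clock: 14.3
eef_pos: [491.8, -59.8, 194.0]
eef_rot: [-3.141, 0.001, 0.03]
wrist_force: [0.4, 0.9, -0.1]
finger_gap: 93.9
finger_force: 0.0
```

Run:
```python
from h import *
st=manip.read_state();print(st['clock'],st['eef_pos'],st['finger_gap'])
a=manip.camera("wrist")[:,:,::-1];b=manip.camera("side")[:,:,::-1]
A=cv2.resize(a[100:300,250:370],None,fx=3,fy=3,interpolation=cv2.INTER_CUBIC)
B=cv2.resize(b[240:350,215:345],(440,600*440//520),interpolation=cv2.INTER_CUBIC)
o=np.zeros((600,800,3),np.uint8);o[:A.shape[0],:A.shape[1]]=A;o[:B.shape[0],360:]=B[:, :440]
cv2.imwrite("pics/fin.png",o)
```

```text
14.3 [491.8 -59.8 194. ] 93.87137547306533
```

View pics/fin.png

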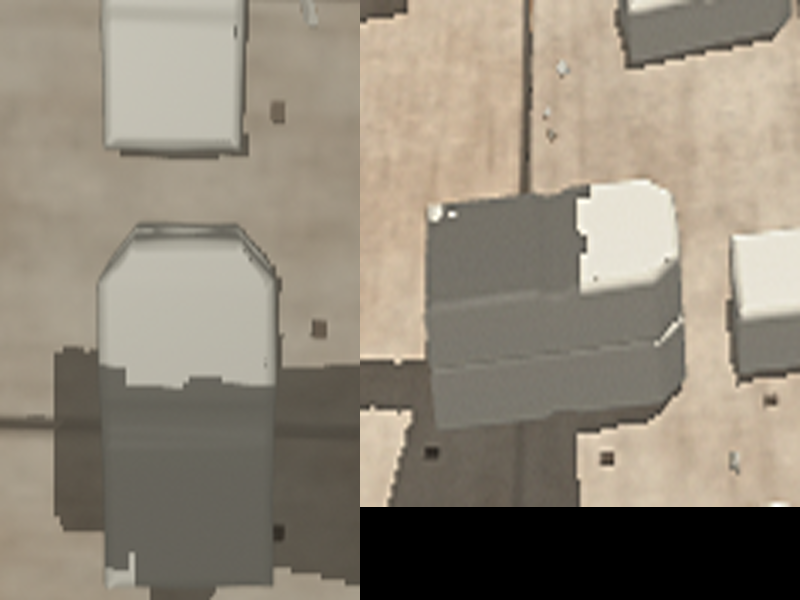

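The mould is closed: the side view shows a thin, even parting line at crop v≈360, with the ends and cut corners in line, and upper_a lies flat clear of it. The tool height change from pick to seat was about 30 mm, as it should be. Handing in.

```bash
python3 -c "
from cell import manip
print(manip.sign_off())"
```

```text
the job is handed in; nothing more can be done
None
```

I handed the job in at about 14 s with upper_b closed flush over the lower half's keys, cut end over cut end, and upper_a flat on the bench; sign-off returned no verdict.

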